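# Wedge the laser module tight in its dock beside the microscope

## Task

Slide the black laser module along its dock until it rests against the end stop, then pick up the mallet and tap the orange wedge in from behind, in two or more separate short taps with the mallet drawn back clear in between, until it stops advancing and the module is tight between wedge and rail. Touch the wedge with nothing but the mallet, and finish with the mallet lying back on its blue mat. Do not lift the module, and leave the lens post, the jar, the green box and the grey case where they stand.

Things in the scene. Friction and masses are not known exactly. Their poses are not given: they have to be found in the camera images.
- dock: Fixed dock: aluminium base plate 255 x 165 mm, 6 mm thick, with three grey rails. Origin on the table surface; x is the direction in which module and wedge are driven (roughly the world's -y), z up. In its frame (mm): plate x -165 to +90, y -60 to +105. The rear (-x) is open.
- dock_stop (a point): Face of the dock's end stop, at dock x = +75, y = +54, z = 21 mm; the stop spans y +8 to +100 and is 36 mm high over the table. Same axes as the dock.
- dock_rail (a point): Face of the dock's straight rail, at dock x = +12, y = +80, z = 21 mm; the face is parallel to x, spans x -50 to +75, top 36 mm over the table. Same axes as the dock.
- dock_skew (a point): Middle of the face of the skewed rail for the wedge, at dock x = +2.5, y = -23.4, z = 18 mm. The face follows y = -25 + (x + 10)/8 (mm) from x -70 to +75; the rail is 20 mm thick, top 30 mm over the table. Same axes as the dock.
- module_center (a point): Black ribbed laser module with yellow sticker, loose on the plate, 0.4 to 0.6 kg: box 130 (x) x 80 (y) x 50 mm tall plus 5 mm ribs. Point at the box's centre, 31 mm over the table; x points at the end stop. Starts 15 to 35 mm short of the stop, 1 to 4 mm off the straight rail. Fully home its centre is at dock x = +10, y = +40 mm; the wedge presses it to the straight rail.
- wedge_center (a point): Loose orange wedge, 0.12 kg, 150 mm long, 30 tall, flat on the plate, thin end forward (+x); point at its centre. Its +y side, 12 mm from the point, is straight, along the module; its -y side tapers 1 in 8 (34 mm wide at the tail, 16 at the nose), along the skewed rail. Starts 40 to 62 mm short of tight. 2 to 9 N move it, then it stops hard, near dock x = -10, y = -12 mm, and stays.
- wedge_tail (a point): Middle of the wedge's flat thick end (34 x 30 mm), the face to be struck, 75 mm behind (-x) the wedge's centre, 21 mm over the table; same axes as the wedge.
- mallet_grip (a point): Double-faced mallet, 0.35 kg, lying flat on the mat. Point on the axis of its black handle, 17 mm over its underside, near the balance point; x points along the handle to the head, y along the head, z up. The handle is 22 mm wide (y), 24 mm tall, bare from x = -65 to +38 mm; a red butt 28 mm wide, 34 mm tall ends at x = -85 mm.
- mallet_head (a point): Centre of the mallet's head, 55 mm along +x from the grip point, as high: steel, 34 x 34 mm in section, 80 mm long along y with a yellow round face (34 mm across) at either end. Same axes as the grip point.
- mat: Fixed blue mat for the mallet, 220 mm (x) by 110 mm (y), 6 mm thick. Origin at the centre of its underside, on the table. The mallet starts near its middle, handle roughly along x, and is laid back the same way.
- lens_post: Lens on a post, loose: round base 52 mm across, 132 mm tall overall. Origin under the base's centre. To be left alone.
- objective_jar: Clear jar with black cap, loose, 48 mm across, 75 mm tall. Origin under its centre. To be left alone.
- slide_box: Green box, loose, 70 x 45 x 35 mm. Origin under its centre. To be left alone.
- filter_case: Grey metal case, loose, 64 x 50 mm, 60 mm tall. Origin under its centre. To be left alone.
Mind the look-alikes: they are no part of the job. What is meant by the part that bears mallet_grip is not pink, and is the larger of those in its own colour.

How it is judged:
By the outcome, as a careful person would: the job done as asked, in the order asked, and still so for the second after the job is handed in, with the robot touching nothing.
It also fails if it takes over 66 s, if anything falls off the work surface, if the arm or the gripper's body presses on something with over 40 N, if the wrist force passes 120 N, or if a joint passes its speed limit or range.

## Robot

A 6-joint arm with a two-finger parallel gripper is mounted at the origin on the work surface. World frame = base frame: x ahead of the robot, y to its left, z up, the work surface at z = 0. Lengths are in mm, angles in rad, forces in N, time in s.
With the tool pointing down it reaches from about 275 to 850 mm from the base axis. Payload 19 kg.
Tool frame: the origin (TCP) lies between the finger pads; the fingertips stand 14 mm ahead of it and the grasp point (between the pads) lies 5 mm behind it; z points along the fingers, y is the line along which they close (so a half turn about z gives the same grasp; the last joint's range is limited). The gripper opens to 85 mm and grips with 20 to 120 N. Pads are 22 mm wide; open, the fingers measure 114 mm over their backs; the gripper's body (76 mm by 85 mm) begins 54 mm behind the grasp point. The pads swing forward as they close: fully open they stand 13 mm farther back than shut.
Start: joints at [-1.307, 0.15, 1.437, -0, 1.554, -0.134], TCP at [222.721, -530.078, 209.467] pointing down, gripper open.
Joint ranges: [-2.8, 2.8], [-0.68, 2.1], [0.12, 2.68], [-1.39, 4.53], [0.16, 2.79], [-2.81, 2.81]. Speed limits (rad/s): [1.89, 1.89, 2.22, 3.01, 3.01, 3.01].

## Interface

Orientations are given as a unit quaternion [x, y, z, w].
In Python, from workcell import sense, grab_frame, camera_info, hand_in gives the robot as it stands. The module is installed in compiled form; this text tells all that it offers.
- The arm moves only by the shell command python3 -m inch 'ROWS' [FORCE]. ROWS is JSON, a list of rows, each an object of numbers: "tx", "ty", "tz": the shift along the tool's x, y, z in mm; "wx", "wy", "wz": the turn, a rotation vector about the tool's x, y, z in degrees; "claw": the finger opening in mm, from 0 to 85.4. In form: [{"tx": .., "ty": .., "tz": .., "wx": .., "wy": .., "wz": .., "claw": ..}, ...]. A call has 1 to 5 rows; each row shifts and turns the commanded pose from where the row before left it, along the tool's axes as they then stand; what a row does not reach is not made up. A row lasts 1/10 s, in which the tool goes at most 50 mm and 8.59 degrees, less where a joint would pass 70% of its speed; a pose out of reach is approached as far as the arm can. A call is refused whole if a number of a shift passes 50 or a number of a turn 8.59, either way. A call with a gripper value outside its range is refused whole. The fingers move at their own pace and stop on an object; FORCE is the grip in N (left out, the last holds). Time passes only in rows, so rows that do not move let the fingers close. It gives the time, the measured TCP pose, the force, the opening and the grip force at its end, in the units of the state.
- sense(): the state, without advancing time (a new reading comes with each control period).
- grab_frame(name): name is "scene" or "side" or "wrist"; returns (picture, depth): 420x560x3 uint8, blue, green, red; 420x560 float32, mm along the optical axis (not along the pixel's ray), 0 where there is no reading.
- camera_info(name): a dict with "mtx" (3x3 intrinsics, pixels), "k1" (the pictures are not rectified: a ray, as slopes to the right and down, at radius r is drawn at 1 + k1 r^2 times it, then the intrinsics apply), "R" (3x3) and "t" (3): a world point X has camera coordinates R X + t. Camera axes: x right, y down, z forward; pixel columns grow to the right and rows downward; lengths in mm; the calibration is good to about 2 mm. A picture is of the moment at which its call begins: read the wrist's pose just before it. camera_info takes no time and is no camera call; for the wrist camera it gives the pose at the moment of the call.
- hand_in(): hands the job in; it is judged then, once.
The state is a dict: "time": time; "joint_positions": joint angles; "qvel": joint speeds; "effort": joint torques, N m; "position": TCP position; "ee_rot": TCP orientation; "contact_force": force on the tool from outside, world axes, zero at the start; "ft_torque": the same for the moment, N m; "width": opening from 0.0 (shut) to 1.0 (fully open); "finger_force": force on a finger pad.
Only numpy, scipy, OpenCV 4.12 (cv2) and the standard library are available. Lean on these libraries where they do the work, as an engineer would, in place of code of your own. Each camera call takes 0.05 s, during which the arm holds its last target. There are 200 camera calls.

## Working session

There is one attempt and no reset: what is moved stays moved. The work goes in short steps, Python scripts to look and compute and a shell command to move; the robot and the scene stay as the last step left them, time stands still between calls to the robot, and variables do not carry over. Pictures are saved under pics/ and viewed, at most 10 in all, crops included, and the job is handed in when it is done.

```bash
mkdir -p pics; ls; cat > h.py <<'E'
import numpy as np, cv2
from workcell import sense, grab_frame, camera_info
from scipy.spatial.transform import Rotation as Rn
def shot(n,fn):
    ci=camera_info(n); p,d=grab_frame(n); cv2.imwrite('pics/%s.png'%fn,p); np.savez('pics/%s.npz'%fn,p=p,d=d,**{k:np.array(ci[k]) for k in('mtx','k1','R','t')})
def load(fn): return dict(np.load('pics/%s.npz'%fn))
def ray(f,uv):
    uv=np.array(uv,float).reshape(-1,1,2); k=np.array([float(f['k1']),0,0,0,0])
    x=cv2.undistortPointsIter(uv,f['mtx'],k,None,None,(3,50,1e-10))[:,0]
    return np.c_[x,np.ones(len(x))]
def atz(f,uv,z):   # intersection of pixel rays with plane z
    r=ray(f,uv)@f['R']; c=-f['R'].T@f['t']
    return c+r*((z-c[2])/r[:,2])[:,None]
def dep(f,uv):
    uv=np.array(uv).reshape(-1,2); d=f['d'][uv[:,1],uv[:,0]]
    return (ray(f,uv)*d[:,None]-f['t'])@f['R']
def proj(f,X):
    X=np.array(X,float).reshape(-1,3); k=np.array([float(f['k1']),0,0,0,0])
    return cv2.projectPoints(X,cv2.Rodrigues(f['R'])[0],f['t'],f['mtx'],k)[0][:,0]
E
python3 - <<'E'
from h import *
s=sense();print(s)
for n in('scene','side'):
    shot(n,n+'0'); f=load(n+'0'); print(n,-f['R'].T@f['t'],f['k1'],f['mtx'][0,0])
E
```

```text
pics
{'time': 0.0, 'joint_positions': array([-1.30699179e+00,  1.50969269e-01,  1.43803797e+00, -2.60385982e-05,
        1.55381861e+00, -1.33986559e-01]), 'qvel': array([-4.92596039e-04, -9.03872122e-04,  4.22244536e-05,  5.44127482e-04,
        7.07305633e-04,  1.15393112e-03]), 'effort': array([-3.06324973e-04, -7.13056254e+01, -5.70868599e+01, -3.09920495e-05,
        9.14467819e-03,  5.70566101e-05]), 'position': array([ 222.65050145, -529.833245  ,  208.88156433]), 'ee_rot': array([ 9.80285169e-01,  1.97586960e-01, -5.29844986e-05, -6.14454769e-04]), 'contact_force': array([-0.41100912, -0.25399449,  0.36154802]), 'ft_torque': array([-0.02327528,  0.022303  ,  0.06052418]), 'finger_force': 0.0, 'width': 1.0041659754719356}
scene [1177.02822042   61.14067592  901.15127843] -0.15236213912421945 454.8698840337461
side [ 267.87534891 1069.32083136  668.78045056] 0.011528324827661914 465.7916425083004
```

View pics/scene0.png

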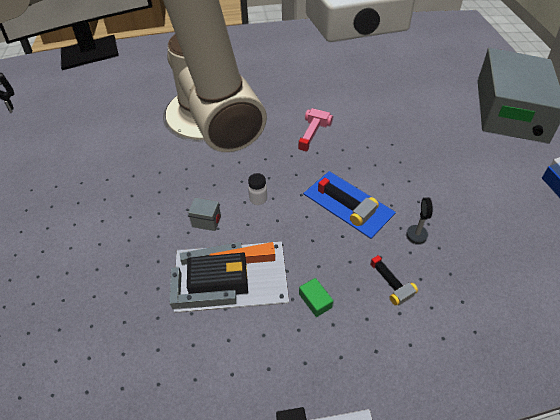

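View pics/side0.png

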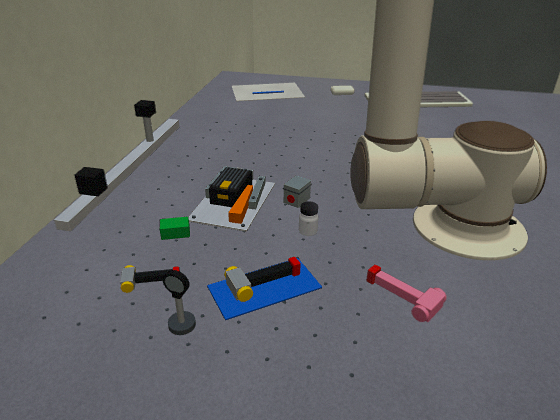

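Candidates for the mallet in the scene view: the yellow/steel mallet on the blue mat (348,197), a smaller similar one on the table (393,280), and a pink one (316,128). The one on the mat fits: it is not pink and is the larger of its colour. The dock is at (230,275), the module at (217,272) and the wedge at (255,253), with its tail at the right. The case is at (205,213), jar (257,188), green box (316,297) and lens (420,220).

```bash
python3 - <<'E'
from h import *
f=load('scene0'); im=cv2.resize(f['p'][165:320,160:440],None,fx=2.8,fy=2.8,interpolation=cv2.INTER_CUBIC); cv2.imwrite('pics/c1.png',im)
for n,uv in dict(head=(365,210),handle=(345,195),butt=(323,186),small=(390,275),smallhead=(403,293),module=(205,268),sticker=(234,267),wedgeR=(266,252),jar=(257,180),case=(204,205),green=(316,293),lens=(417,233)).items(): print(n,dep(f,uv).round(0))
E
```

```text
head [[511. 363.  40.]]
handle [[452. 327.  36.]]
butt [[410. 280.  33.]]
small [[688. 376.  19.]]
smallhead [[743. 387.  29.]]
module [[623. -33.  54.]]
sticker [[636.  31.  61.]]
wedgeR [[590. 107.  35.]]
jar [[399. 112.  75.]]
case [[444. -25.  58.]]
green [[713. 199.  35.]]
lens [[584. 478.  16.]]
```

View pics/c1.png

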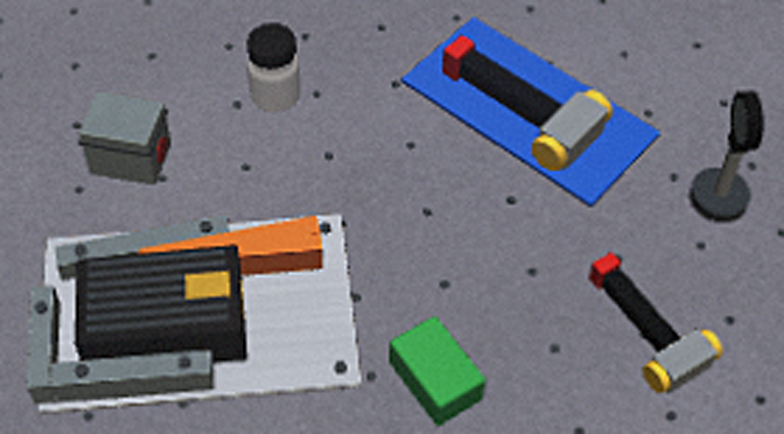

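The crop confirms the choice: the mat mallet, head at crop (572,128), is clearly larger than the one at (680,360). Next I fit the poses from pixel corners at known heights.

```bash
cat >> h.py <<'E'
from scipy.optimize import least_squares
def fit2(W,L):  # planar rigid fit local->world: returns x,y,yaw(deg),residuals
    W=np.array(W)[:,:2];L=np.array(L,float)
    g=lambda p:(np.c_[np.cos(p[2])*L[:,0]-np.sin(p[2])*L[:,1]+p[0],np.sin(p[2])*L[:,0]+np.cos(p[2])*L[:,1]+p[1]]-W)
    best=min((least_squares(lambda p:g(p).ravel(),[*W.mean(0),a]) for a in np.arange(-3,3,1)),key=lambda r:r.cost)
    p=best.x; return p[0],p[1],np.degrees(p[2]),g(p).round(1)
def tf(p,q):
    a=np.radians(p[2]);c,s=np.cos(a),np.sin(a);return np.array([p[0]+c*q[0]-s*q[1],p[1]+s*q[0]+c*q[1]])
def go(x,y,z,yaw=None): # remaining shift in tool axes (before turn), and turn about tool z
    s=sense();R=Rn.from_quat(s['ee_rot']).as_matrix();d=np.array([x,y,z])-s['position']
    cur=np.degrees(np.arctan2(R[1,0],R[0,0]))
    print('at',s['position'].round(1),'yaw',cur.round(1),'tilt',np.degrees(np.arccos(-R[2,2])).round(2),'shift',(R.T@d).round(1),'| wz',None if yaw is None else round((cur-yaw+90)%180-90,1),'F',s['contact_force'].round(1),'t',round(s['time'],2))
    if yaw is not None:
        a=np.radians(yaw);A=np.array([[np.cos(a),np.sin(a),0],[np.sin(a),-np.cos(a),0],[0,0,-1]]);print(' shift if turned first',(A.T@d).round(1))
E
python3 - <<'E'
from h import *
f=load('scene0'); c=lambda l:[(160+(x+.5)/2.8-.5,165+(y+.5)/2.8-.5) for x,y in l]
D=fit2(atz(f,c([(343,215),(360,384),(40,410),(48,238)]),6),[(-165,-60),(-165,105),(90,105),(90,-60)]);print('dock',D)
M=fit2(atz(f,c([(474,17),(660,133),(592,206),(402,81)]),6),[(-110,55),(110,55),(110,-55),(-110,-55)]);print('mat',M)
# wedge tail top corners z36, module rear top corners z~59
w=atz(f,c([(318,217),(323,249)]),36);print('wedge tail top',w)
m=atz(f,c([(237,247),(243,330)]),58);print('module rear',m)
def inv(p,q):
    a=np.radians(p[2]);d=np.array(q)[:2]-p[:2];return np.array([np.cos(a)*d[0]+np.sin(a)*d[1],-np.sin(a)*d[0]+np.cos(a)*d[1]])
print([inv(D,q).round(1) for q in [*w,*m]])
go(tf(D,(-95,38))[0],tf(D,(-95,38))[1],300,D[2])
E
```

```text
dock (np.float64(594.627933694342), np.float64(-17.321938433486753), np.float64(-93.76737326454692), array([[-0.7,  0.1],
       [ 1. ,  1.7],
       [ 0.2, -1.6],
       [-0.4, -0.2]]))
mat (np.float64(453.52186378609747), np.float64(340.1647134656429), np.float64(-321.3267156153869), array([[ 0.2, -0.6],
       [ 0.6,  1.7],
       [ 0.8,  0.2],
       [-1.6, -1.3]]))
wedge tail top [[566.06055644 127.28521735  36.        ]
 [598.39916375 126.67312669  36.        ]]
module rear [[600.06432955  57.52958566  58.        ]
 [676.70351047  53.88204454  58.        ]]
[array([-142.4,  -38. ]), array([-143.9,   -5.7]), array([-75. ,   0.5]), array([-76.4,  77.2])]
at [ 222.7 -529.9  208.9] yaw 22.8 tilt 0.06 shift [ 618.  -396.6  -90.6] | wz -63.4 F [ 0.7 -0.5  0.7] t 0.1
 shift if turned first [-630.9 -375.5  -91.1]
```

```bash
python3 -m inch '[{"tx":38,"ty":-26,"tz":-20,"wz":6.65},{"tx":36,"ty":-30,"tz":-20,"wz":6.65},{"tx":33,"ty":-34,"tz":-20,"wz":6.65},{"tx":30,"ty":-37,"tz":-20,"wz":6.65},{"tx":26,"ty":-40,"tz":-20}]'; python3 -m inch '[{"tx":23,"ty":-42,"claw":0},{"tx":23,"ty":-42},{"tx":23,"ty":-42},{"tx":23,"ty":-42},{"tx":23,"ty":-42}]'
python3 -c "
from h import *
go(630,75,310,-3.8)"
```

```text
at [ 222.7 -529.9  208.9] yaw 22.8 tilt 0.06 shift [ 609.9 -400.  -100.6] | wz 26.6 F [ 0.7 -0.5  0.7] t 0.1
 shift if turned first [ 366.4 -630.6 -101.1]validation failed for argument at $[0]...
validation failed for argument at $[0]...
```

```bash
python3 -m inch '[{"tx":38,"ty":-26,"tz":-20,"wx":0,"wy":0,"wz":6.65,"claw":0},{"tx":36,"ty":-30,"tz":-20,"wx":0,"wy":0,"wz":6.65,"claw":0},{"tx":33,"ty":-34,"tz":-20,"wx":0,"wy":0,"wz":6.65,"claw":0},{"tx":30,"ty":-37,"tz":-20,"wx":0,"wy":0,"wz":6.65,"claw":0},{"tx":26,"ty":-40,"tz":-20,"wx":0,"wy":0,"wz":0,"claw":0}]'
python3 -c "
from h import *
go(630,75,310,-3.8)"
```

```text
time: 0.6
position: [354.9, -339.7, 307.8]
ee_rot: [0.999, -0.036, -0.0, -0.0]
contact_force: [1.3, -1.1, 0.1]
width: 0.143
finger_force: 0.0
at [ 354.9 -339.7  307.8] yaw -4.1 tilt 0.01 shift [ 244.8 -433.3   -2.1] | wz -0.3 F [ 1.3 -1.1  0.1] t 0.6
 shift if turned first [ 247.  -432.    -2.2]
```

```bash
for i in 1; do python3 -m inch '[{"tx":24.5,"ty":-43,"tz":0,"wx":0,"wy":0,"wz":0,"claw":0},{"tx":24.5,"ty":-43,"tz":0,"wx":0,"wy":0,"wz":0,"claw":0},{"tx":24.5,"ty":-43,"tz":0,"wx":0,"wy":0,"wz":0,"claw":0},{"tx":24.5,"ty":-43,"tz":0,"wx":0,"wy":0,"wz":0,"claw":0},{"tx":24.5,"ty":-43,"tz":0,"wx":0,"wy":0,"wz":0,"claw":0}]'; done >/dev/null
python3 -m inch '[{"tx":24.5,"ty":-43,"tz":0,"wx":0,"wy":0,"wz":0,"claw":0},{"tx":24.5,"ty":-43,"tz":0,"wx":0,"wy":0,"wz":0,"claw":0},{"tx":24.5,"ty":-43,"tz":0,"wx":0,"wy":0,"wz":0,"claw":0},{"tx":24.5,"ty":-43,"tz":0,"wx":0,"wy":0,"wz":0,"claw":0},{"tx":0,"ty":0,"tz":0,"wx":0,"wy":0,"wz":0,"claw":0}]'
python3 -c "
from h import *
go(630,75,310,-3.8)
shot('wrist','w1'); f=load('w1'); print(-f['R'].T@f['t'])
cv2.imwrite('pics/w1b.png',cv2.resize(f['p'],(800,600),interpolation=cv2.INTER_CUBIC))"
```

```text
time: 1.6
position: [601.8, 34.6, 305.5]
ee_rot: [1.0, -0.031, -0.001, -0.001]
contact_force: [0.4, -0.3, -0.4]
width: 0.003
finger_force: 0.0
at [601.8  34.6 305.5] yaw -3.6 tilt 0.14 shift [ 25.6 -42.1  -4.5] | wz 0.2 F [ 0.4 -0.3 -0.4] t 1.6
 shift if turned first [ 25.5 -42.2  -4.5]
[678.52836705  29.35795686 470.10868864]
```

View pics/w1b.png

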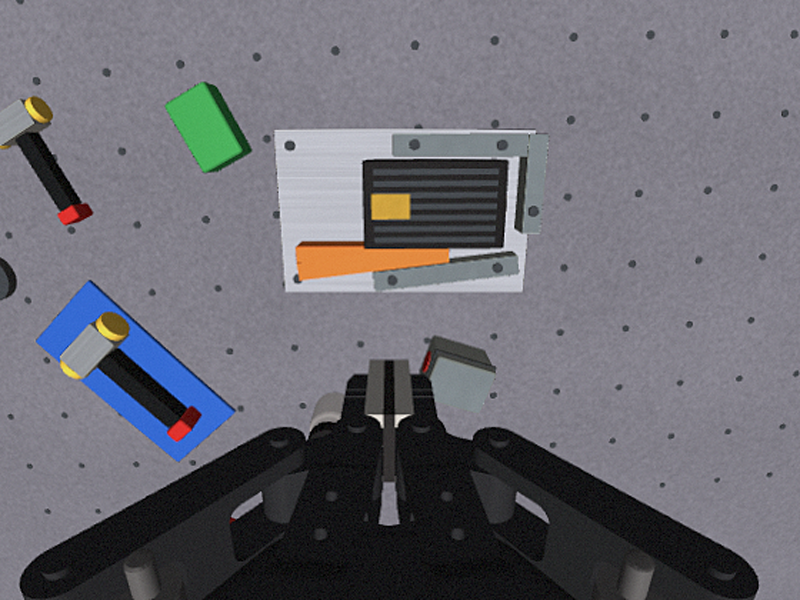

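The wrist view (800 px scale) shows the plate corners at (275,130), (535,129), (522,292), (285,292), the module's rear edge at u=365 (v 160–247) and the wedge tail at (297,245)–(299,280). The mallet's head is at (92,345) and its butt at (184,423).

```bash
cat >> h.py <<'E'
def inv(p,q):
    a=np.radians(p[2]);d=np.array(q)[:2]-p[:2];return np.array([np.cos(a)*d[0]+np.sin(a)*d[1],-np.sin(a)*d[0]+np.cos(a)*d[1]])
def s8(l): return [((x+.5)*.7-.5,(y+.5)*.7-.5) for x,y in l]
E
python3 - <<'E'
from h import *
f=load('w1')
D=fit2(atz(f,s8([(275,130),(285,292),(522,292)]),6),[(-165,105),(-165,-60),(90,-60)]);print('dock',D)
M=fit2(atz(f,s8([(90,280),(235,410),(179,461),(37,340)]),6),[(110,-55),(-110,-55),(-110,55),(110,55)]);print('mat',M)
print('wedge',[inv(D,q).round(1) for q in atz(f,s8([(297,245),(299,280)]),36)])
print('module rear',[inv(D,q).round(1) for q in atz(f,s8([(364,161),(366,248)]),58)],'front',[inv(D,q).round(1) for q in atz(f,s8([(506,161),(503,247)]),58)])
print('rail',[inv(D,q).round(1) for q in atz(f,s8([(393,156),(374,290)]),36)])
# mallet via depth
v,u=np.mgrid[150:330,20:175]; uv=np.c_[u.ravel(),v.ravel()]; P=dep(f,uv); p=f['p'][uv[:,1],uv[:,0]].astype(int)
L=np.array([inv(M,q) for q in P]); ok=(abs(L[:,0])<115)&(abs(L[:,1])<60)&(P[:,2]>28)&(P[:,2]<60)
P=P[ok];p=p[ok]; L=L[ok]; b,g,r=p.T
red=(r>120)&(g<60); dark=(r<60)&(g<60)&(b<60); head=(L[:,0]>20)&~dark&~red
top=P[:,2]>36
for n,k in(('red',red&top),('dark',dark),('head',head&top)): print(n,k.sum(),P[k].mean(0).round(1),L[k].min(0).round(0),L[k].max(0).round(0),np.median(P[k][:,2]))
B=P[dark][:,:2]; c=B.mean(0); vv=np.linalg.svd(B-c)[2][0]; print('axis',np.degrees(np.arctan2(vv[1],vv[0]))%180, c, np.ptp((B-c)@vv))
e=P[head&top].mean(0)-P[red&top].mean(0);print(np.degrees(np.arctan2(e[1],e[0])),np.hypot(*e[:2]))
E
```

```text
dock (np.float64(591.0313261342967), np.float64(-18.069486792935237), np.float64(266.32534476502974), array([[ 0.3,  0.5],
       [ 0.1, -0.1],
       [-0.4, -0.4]]))
mat (np.float64(450.49212855057186), np.float64(339.5158413539352), np.float64(38.50218961411377), array([[ 2. ,  0.6],
       [-1.6, -1.9],
       [-0.6, -0.2],
       [ 0.2,  1.6]]))
wedge [array([-142.9,   -2.9]), array([-143. ,  -38.3])]
module rear [array([-75.4,  76.2]), array([-74.6,  -1.3])] front [array([49.1, 76.8]), array([52.,  0.])]
rail [array([-49.9,  80.2]), array([-68.4, -48.5])]
red 143 [398.  284.2  40.4] [-84. -22.] [-67.   4.] 40.63660054638713
dark 911 [447.9 321.5  34.6] [-83. -22.] [37.  0.] 35.17772875272783
head 925 [500.6 364.3  40.2] [ 35. -50.] [72. 30.] 40.4278788746378
axis 38.63110814937326 [447.88146972 321.46747964] 120.97717970713705
37.968039765394415 130.18340437206604
```

```bash
cat >> h.py <<'E'
D=(592,-18,-93.7)
E
python3 - <<'E'
from h import *
x,y=tf(D,(-108,40)); print(x,y); go(x,y,30,-3.7)
E
```

```text
638.8861140222066 87.19359444327702
at [600.8  32.4 305.8] yaw -3.6 tilt 0.12 shift [ 35.1 -57.  275.8] | wz 0.1 F [-0.6 -1.7  0.1] t 1.65
 shift if turned first [ 34.5 -57.1 275.8]
```

```bash
python3 -m inch '[{"tx":12,"ty":-19,"tz":40,"wx":0,"wy":0,"wz":0,"claw":0},{"tx":12,"ty":-19,"tz":40,"wx":0,"wy":0,"wz":0,"claw":0},{"tx":11,"ty":-19,"tz":40,"wx":0,"wy":0,"wz":0,"claw":0},{"tx":0,"ty":0,"tz":45,"wx":0,"wy":0,"wz":0,"claw":0},{"tx":0,"ty":0,"tz":45,"wx":0,"wy":0,"wz":0,"claw":0}]' >/dev/null
python3 -c "
from h import *
go(638.9,87.2,30,-3.7)"
```

```text
at [638.4  84.   95.5] yaw -3.8 tilt 0.01 shift [ 0.3 -3.2 65.5] | wz -0.1 F [ 1.1  0.1 -0.1] t 2.15
 shift if turned first [ 0.3 -3.2 65.5]
```

```bash
python3 -m inch '[{"tx":0,"ty":-3,"tz":25,"wx":0,"wy":0,"wz":0,"claw":0},{"tx":0,"ty":0,"tz":30,"wx":0,"wy":0,"wz":0,"claw":0},{"tx":0,"ty":0,"tz":10,"wx":0,"wy":0,"wz":0,"claw":0},{"tx":0,"ty":6,"tz":0,"wx":0,"wy":0,"wz":0,"claw":0},{"tx":0,"ty":6,"tz":0,"wx":0,"wy":0,"wz":0,"claw":0}]'
python3 -m inch '[{"tx":0,"ty":4,"tz":0,"wx":0,"wy":0,"wz":0,"claw":0},{"tx":0,"ty":4,"tz":0,"wx":0,"wy":0,"wz":0,"claw":0},{"tx":0,"ty":4,"tz":0,"wx":0,"wy":0,"wz":0,"claw":0},{"tx":0,"ty":4,"tz":0,"wx":0,"wy":0,"wz":0,"claw":0},{"tx":0,"ty":0,"tz":0,"wx":0,"wy":0,"wz":0,"claw":0}]'
python3 -c "
from h import *
go(638.9,87.2,30,-3.7);print(inv(D,sense()['position']))"
```

```text
time: 2.65
position: [638.7, 74.8, 33.7]
ee_rot: [0.999, -0.033, 0.001, -0.0]
contact_force: [0.1, 0.2, 1.7]
width: -0.0
finger_force: 0.0
time: 3.15
position: [637.3, 59.4, 32.5]
ee_rot: [0.999, -0.033, 0.0, -0.0]
contact_force: [-0.3, 0.6, 0.7]
width: 0.001
finger_force: 0.2
at [637.3  59.4  32.5] yaw -3.8 tilt 0.03 shift [ -0.3 -27.9   2.6] | wz -0.1 F [-0.3  0.6  0.7] t 3.15
 shift if turned first [ -0.2 -27.9   2.5]
[-80.13459912  40.23620565]
```

```bash
for k in 1; do python3 -m inch '[{"tx":0,"ty":4,"tz":0,"wx":0,"wy":0,"wz":0,"claw":0},{"tx":0,"ty":4,"tz":0,"wx":0,"wy":0,"wz":0,"claw":0},{"tx":0,"ty":2,"tz":0,"wx":0,"wy":0,"wz":0,"claw":0},{"tx":0,"ty":0,"tz":0,"wx":0,"wy":0,"wz":0,"claw":0}]'; done
python3 -c "
from h import *
print(inv(D,sense()['position']));shot('wrist','w2');f=load('w2');cv2.imwrite('pics/w2b.png',cv2.resize(f['p'],(800,600)))"
```

```text
time: 3.55
position: [636.5, 49.6, 32.3]
ee_rot: [0.999, -0.033, 0.0, -0.0]
contact_force: [0.2, 2.5, 1.5]
width: -0.004
finger_force: 1.0
[-70.28808299  40.0793152 ]
```

View pics/w2b.png

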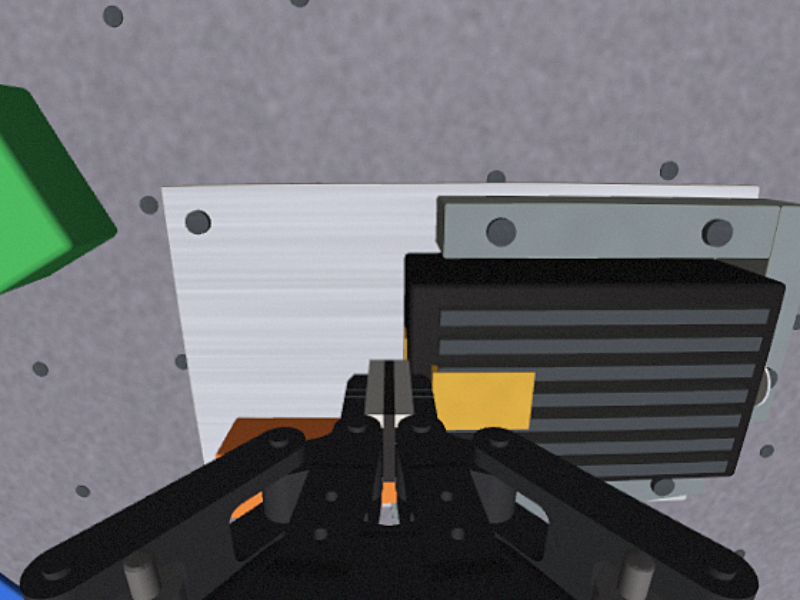

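```bash
python3 -m inch '[{"tx":0,"ty":3,"tz":0,"wx":0,"wy":0,"wz":0,"claw":0},{"tx":0,"ty":2,"tz":0,"wx":0,"wy":0,"wz":0,"claw":0},{"tx":0,"ty":0,"tz":0,"wx":0,"wy":0,"wz":0,"claw":0}]'
python3 -m inch '[{"tx":0,"ty":2,"tz":0,"wx":0,"wy":0,"wz":0,"claw":0},{"tx":0,"ty":1,"tz":0,"wx":0,"wy":0,"wz":0,"claw":0},{"tx":0,"ty":0,"tz":0,"wx":0,"wy":0,"wz":0,"claw":0}]'
python3 -c "
from h import *
print(inv(D,sense()['position']))"
```

```text
time: 3.9
position: [636.1, 44.4, 32.1]
ee_rot: [0.999, -0.033, -0.0, 0.0]
contact_force: [0.4, 1.2, 1.2]
width: -0.002
finger_force: 0.9
time: 4.2
position: [635.9, 41.5, 32.1]
ee_rot: [0.999, -0.033, -0.0, 0.0]
contact_force: [0.5, 0.7, 0.6]
width: 0.001
finger_force: 0.9
[-62.2108479   39.95970435]
```

```bash
for k in 1 ; do python3 -m inch '[{"tx":0,"ty":2,"tz":0,"wx":0,"wy":0,"wz":0,"claw":0},{"tx":0,"ty":0,"tz":0,"wx":0,"wy":0,"wz":0,"claw":0}]' | grep -E "pos|con|fing"; python3 -m inch '[{"tx":0,"ty":2,"tz":0,"wx":0,"wy":0,"wz":0,"claw":0},{"tx":0,"ty":0,"tz":0,"wx":0,"wy":0,"wz":0,"claw":0}]'| grep -E "pos|con|fing"; done
python3 -c "
from h import *
print(inv(D,sense()['position']));shot('scene','s2');f=load('s2')
cv2.imwrite('pics/s2c.png',cv2.resize(f['p'][225:325,160:310],None,fx=5,fy=5,interpolation=cv2.INTER_CUBIC))"
```

```text
position: [635.4, 40.9, 32.1]
contact_force: [-1.9, 12.9, 2.1]
finger_force: 6.3
position: [635.2, 40.5, 32.1]
contact_force: [-2.4, 24.8, 2.5]
finger_force: 12.3
[-61.15240765  39.34661249]
```

View pics/s2c.png

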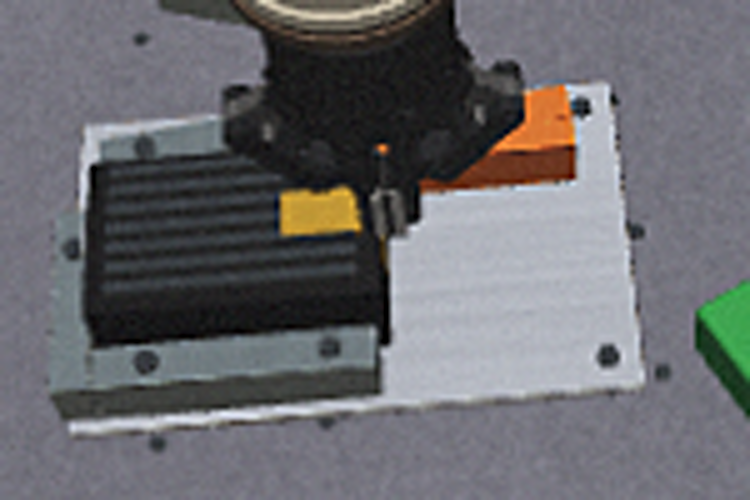

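Module is home: stopped hard at 25 N, and in the crop its front edge (90,165)–(90,345) is flush with the stop. Now back off and go to the mallet.

```bash
python3 -m inch '[{"tx":0,"ty":-20,"tz":0,"wx":0,"wy":0,"wz":0,"claw":0},{"tx":0,"ty":-15,"tz":-30,"wx":0,"wy":0,"wz":0,"claw":0},{"tx":0,"ty":-20,"tz":-40,"wx":0,"wy":0,"wz":0,"claw":0},{"tx":-20,"ty":-30,"tz":-30,"wx":0,"wy":0,"wz":-8.4,"claw":50},{"tx":-30,"ty":-30,"tz":-20,"wx":0,"wy":0,"wz":-8.4,"claw":50}]' >/dev/null
python3 -m inch '[{"tx":-40,"ty":-20,"tz":0,"wx":0,"wy":0,"wz":-8.4,"claw":50},{"tx":-42,"ty":-20,"tz":0,"wx":0,"wy":0,"wz":-8.4,"claw":50},{"tx":-40,"ty":-20,"tz":0,"wx":0,"wy":0,"wz":-8.4,"claw":50}]' |tail -4
python3 -c "
from h import *
go(457.1,330.4,110,38.3)"
```

```text
ee_rot: [0.944, 0.33, -0.0, 0.0]
contact_force: [-0.1, 0.1, 0.4]
width: 0.586
finger_force: 0.0
at [452.6 162.8 151.9] yaw 38.6 tilt 0.03 shift [ 108.1 -128.2   41.8] | wz 0.3 F [-0.1  0.1  0.4] t 5.45
 shift if turned first [ 107.4 -128.7   41.9]
```

```bash
python3 -m inch '[{"tx":27,"ty":-32,"tz":0,"wx":0,"wy":0,"wz":0.3,"claw":50},{"tx":27,"ty":-32,"tz":10,"wx":0,"wy":0,"wz":0,"claw":50},{"tx":27,"ty":-32,"tz":15,"wx":0,"wy":0,"wz":0,"claw":50},{"tx":26,"ty":-32,"tz":15,"wx":0,"wy":0,"wz":0,"claw":50},{"tx":0,"ty":0,"tz":0,"wx":0,"wy":0,"wz":0,"claw":50}]' >/dev/null
python3 -c "
from h import *
go(457.1,330.4,24,38.3)
shot('wrist','w3');f=load('w3');cv2.imwrite('pics/w3b.png',f['p'])
print(proj(f,[[457.1,330.4,35],[500.6,364.3,40],[398,284.2,40]]))"
```

```text
at [458.9 332.3 109.8] yaw 38.1 tilt 0.16 shift [-2.4  0.5 85.8] | wz -0.2 F [-0.2 -0.8  0.7] t 5.95
 shift if turned first [-2.6  0.4 85.8]
[[273.34518625 210.63928774]
 [273.56399445 140.86464634]
 [273.24688974 295.77187967]]
```

View pics/w3b.png

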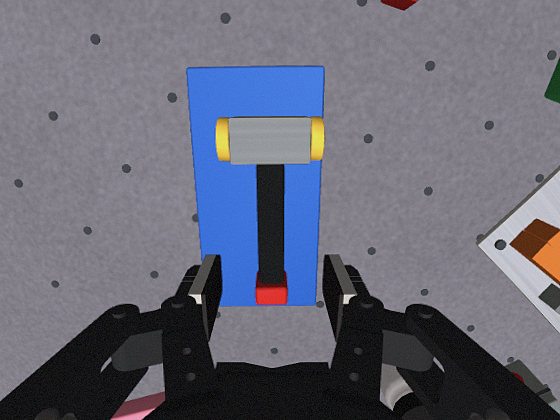

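Handle at u=270 (v 165–272), head centre (270,140) and butt (271,290), all within about 1.5 mm of prediction. Descending and gripping.

```bash
python3 -m inch '[{"tx":-2.5,"ty":0,"tz":40,"wx":0,"wy":0,"wz":0,"claw":50},{"tx":0,"ty":0,"tz":35,"wx":0,"wy":0,"wz":0,"claw":50},{"tx":0,"ty":0,"tz":11,"wx":0,"wy":0,"wz":0,"claw":50},{"tx":0,"ty":0,"tz":0,"wx":0,"wy":0,"wz":0,"claw":50}]' 120
python3 -m inch '[{"tx":0,"ty":0,"tz":0,"wx":0,"wy":0,"wz":0,"claw":10},{"tx":0,"ty":0,"tz":0,"wx":0,"wy":0,"wz":0,"claw":10},{"tx":0,"ty":0,"tz":0,"wx":0,"wy":0,"wz":0,"claw":10},{"tx":0,"ty":0,"tz":0,"wx":0,"wy":0,"wz":0,"claw":10}]' 120
```

```text
time: 6.4
position: [457.9, 326.8, 25.7]
ee_rot: [0.946, 0.324, -0.001, 0.0]
contact_force: [-1.2, -0.4, 0.7]
width: 0.582
finger_force: 0.0
time: 6.8
position: [458.6, 328.0, 27.1]
ee_rot: [0.946, 0.325, 0.001, -0.0]
contact_force: [0.9, -0.8, -0.4]
width: 0.117
finger_force: 0.0
```

The fingers closed to 10 mm, so the grasp missed. Look before anything else.

```bash
python3 -c "
from h import *
s=sense();print(s['position'],s['width'],s['finger_force'])
shot('wrist','w4');shot('side','sd4');f=load('w4');g=load('sd4')
a=cv2.resize(f['p'][130:420,100:460],None,fx=1.1,fy=1.1);b=cv2.resize(g['p'][220:340,190:340],(396,319),interpolation=cv2.INTER_CUBIC)
cv2.imwrite('pics/m4.png',np.hstack([a,b]))"
```

```text
[458.56077158 328.01511709  27.06928571] 0.11740266866623651 0.0
```

View pics/m4.png

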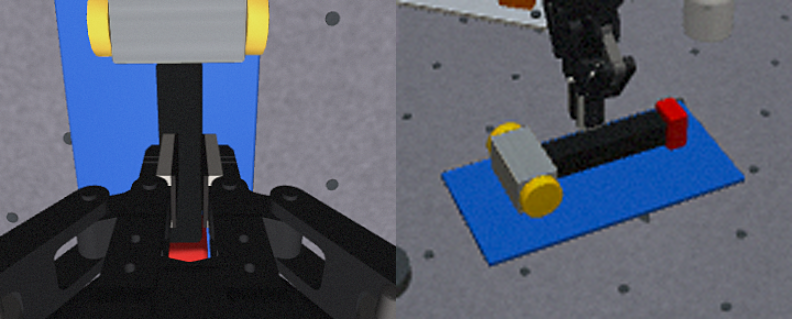

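```bash
python3 -c "
from h import *
for n in('w3','w4'):
    f=load(n);print(n,-f['R'].T@f['t'])
    pts=[(270,200),(270,230),(270,270)] if n=='w3' else [(265,200),(265,240),(265,270),(270,340),(250,255),(296,255),(252,265),(296,265),(252,290),(296,290)]
    print(dep(f,pts).round(0))
g=load('sd4'); P=dep(g,[(261,265),(267,262),(262,268),(275,280),(310,265),(240,265),(250,285)]);print(P.round(0))
print(proj(g,[[458.5,328,13],[458.5,328,27],[458.5,328,35]]), (np.array(proj(g,[[458.5,328,13]]))-[190,220])*2.65+[396,0])
"
```

```text
w3 [519.44549541 380.01500865 274.30884938]
[[462. 338.  35.]
 [442. 322.  35.]
 [414. 300.  35.]]
w4 [518.57858411 375.2497504  191.9151321 ]
[[480. 350.  36.]
 [462. 336.  35.]
 [448. 326.  36.]
 [413. 295.  36.]
 [460. 343.  56.]
 [473. 326.  57.]
 [461. 342.  67.]
 [473. 326.  66.]
 [462. 341.  87.]
 [471. 327.  86.]]
[[457. 342.  61.]
 [445. 338.  67.]
 [455. 339.  50.]
 [432. 318.   5.]
 [367. 244.  -0.]
 [522. 281.   1.]
 [470. 380.  37.]]
[[261.91192882 278.27326283]
 [261.85695583 273.22600191]
 [261.82515162 270.3072259 ]] [[586.56661137 154.42414649]]
```

```bash
python3 -c "
from h import *
for n in('w1','w2','w4'):
    f=load(n); c=-f['R'].T@f['t']
    us=[250,252,254,256,294,296,298] if n=='w4' else [262,265,268,278,281,284]
    for v in range(236,275,3): print(n,v,dep(f,[(u,v) for u in us])[:,2].round(0))
s=sense()['position'];R=Rn.from_quat(sense()['ee_rot']).as_matrix();f=load('w4')
print(proj(f,[s+R@[11,y,z] for z in(14,0,-20,-30) for y in (-5,5)]).round(0))
"
```

```text
w1 236 [ 1. -1.  2.  1.  2.  0.]
w1 239 [ 1.  1.  1.  0. -1.  0.]
w1 242 [ 1. -0.  0.  1.  0. -0.]
w1 245 [470.  -1.  -0.  -0.   1.   2.]
w1 248 [ 0. -2.  1.  1. -0.  2.]
w1 251 [ 1. -0. -2.  1. -1. -1.]
w1 254 [335. 335. 336. 335. 334. 335.]
w1 257 [339. 338. 337. 338. 338. 337.]
w1 260 [341. 341. 340. 342. 341. 341.]
w1 263 [344. 344. 344. 344. 344. 344.]
w1 266 [346. 347. 346. 347. 347. 347.]
w1 269 [348. 349. 349. 348. 349. 349.]
w1 272 [353. 352. 351. 352. 351. 351.]
w2 236 [ 6.  6.  5.  7.  6. 44.]
w2 239 [ 7.  6.  6.  6.  7. 46.]
w2 242 [ 6.  7.  7.  6.  7. 45.]
w2 245 [  6.   6.   7.   6. 197.  45.]
w2 248 [ 6.  6.  6.  7.  6. 46.]
w2 251 [  7.   6.   7. 197.   7.  46.]
w2 254 [63. 62. 62. 61. 62. 61.]
w2 257 [64. 64. 65. 64. 64. 64.]
w2 260 [67. 67. 68. 68. 68. 67.]
w2 263 [70. 70. 71. 70. 71. 70.]
w2 266 [73. 73. 74. 72. 73. 74.]
w2 269 [75. 75. 77. 75. 76. 76.]
w2 272 [78. 78. 78. 78. 77. 78.]
w4 236 [35. 35. 35. 35.  6.  7.  5.]
w4 239 [35. 35. 35. 36.  6.  6.  6.]
w4 242 [34. 36. 35. 36.  7.  6.  6.]
w4 245 [35. 36. 34. 35.  7.  6.  7.]
w4 248 [36. 35. 35. 35.  6.  5.  7.]
w4 251 [51. 53. 52. 53. 52.  7.  6.]
w4 254 [57. 56. 56. 57. 57. 55.  6.]
w4 257 [59. 60. 60. 60. 59. 59.  6.]
w4 260 [ 63. 192.  62.  63.  63.  62.   7.]
w4 263 [64. 65. 65. 65. 66. 65. 57.]
w4 266 [68. 68. 68. 68. 67. 69. 68.]
w4 269 [71. 71. 71. 70. 70. 71. 71.]
w4 272 [73. 72. 73. 73. 73. 74. 73.]
[[264. 221.]
 [281. 221.]
 [264. 230.]
 [282. 230.]
 [263. 245.]
 [283. 245.]
 [262. 254.]
 [284. 254.]]
```

Both the wrist and side depth agree that the fingertips are about 25 mm above the reported TCP, not 14 mm below it. The fingers are hovering over the handle (top at z 35). The mallet hasn't moved, so I'll open, shift −4 mm in y, and descend in steps watching the force.

```bash
python3 -m inch '[{"tx":0,"ty":-4,"tz":-4,"wx":0,"wy":0,"wz":0,"claw":50},{"tx":0,"ty":0,"tz":0,"wx":0,"wy":0,"wz":0,"claw":50},{"tx":0,"ty":0,"tz":0,"wx":0,"wy":0,"wz":0,"claw":50},{"tx":0,"ty":0,"tz":0,"wx":0,"wy":0,"wz":0,"claw":50}]' 120
python3 -c "
from h import *
go(457.1,330.4,-10,38.3);shot('wrist','w5');f=load('w5')
for v in range(225,275,3):
    uu=np.arange(190,350,3);z=dep(f,[(u,v) for u in uu])[:,2].round(0).astype(int);print(v,*z)
"
```

```text
time: 7.3
position: [455.7, 331.0, 30.2]
ee_rot: [0.946, 0.325, -0.0, -0.0]
contact_force: [0.5, -0.0, -0.4]
width: 0.587
finger_force: 0.0
at [455.7 331.   30.2] yaw 37.9 tilt 0.0 shift [ 0.7  1.4 40.2] | wz -0.4 F [ 0.5 -0.  -0.4] t 7.3
 shift if turned first [ 0.7  1.4 40.2]
225 7 6 5 6 8 7 6 7 7 7 7 6 6 6 7 6 6 5 5 6 6 34 35 37 34 35 35 34 35 35 36 36 36 36 6 6 6 6 6 6 6 7 5 5 5 7 6 6 6 6 1 0 1 1
228 6 7 6 6 7 6 6 5 6 6 6 6 8 6 5 6 6 7 6 6 7 34 36 36 35 35 35 36 34 36 35 34 35 34 6 6 6 5 6 6 6 6 6 7 6 5 5 6 6 7 1 1 2 0
231 6 6 6 7 5 6 6 7 7 7 7 6 6 6 6 5 6 6 6 7 6 34 34 36 35 36 35 36 35 36 35 34 35 34 7 5 6 7 6 5 6 6 6 6 6 5 6 6 5 7 0 -1 0 0
234 6 7 6 6 6 7 7 5 6 7 8 6 6 7 7 5 6 5 6 7 6 33 35 34 36 37 35 35 34 35 36 36 36 34 6 6 6 7 6 7 6 6 6 6 6 6 7 7 6 6 1 0 0 1
237 5 6 7 5 7 7 8 7 6 6 6 6 6 6 7 6 6 7 7 6 6 35 36 35 35 35 35 36 35 36 35 35 34 34 5 6 6 7 5 6 6 7 6 5 5 6 6 7 6 6 1 1 1 0
240 7 6 6 7 6 6 7 7 7 5 7 6 7 8 6 7 6 6 7 6 6 33 35 35 36 36 36 35 36 36 35 35 35 34 6 6 6 7 6 6 6 5 6 6 6 7 5 5 6 6 1 -1 0 0
243 6 6 6 7 7 6 6 7 6 6 5 7 5 7 7 6 7 6 7 7 6 35 35 36 36 34 35 34 34
[... 722 characters left out ...]
 67 67 67 66 66 59 7 7 7 6 7 7 7 7 5 7 34 35 35 35 35 36 35 36 35 37 36 35 34 6 6 7 8 7 6 7 6 7 6 6 62 67 66 66 67 67 1 0 1
264 7 6 6 7 69 70 68 69 70 66 195 6 6 7 5 6 6 6 7 5 6 34 36 35 36 36 35 34 36 35 35 35 35 35 6 6 6 5 7 7 7 5 6 7 7 61 68 70 69 69 70 69 0 1
267 6 64 65 65 72 71 72 71 72 67 59 6 6 5 7 6 8 7 7 7 6 34 35 36 36 35 35 36 35 34 34 35 35 34 6 7 195 7 6 6 7 7 7 7 6 62 69 72 71 73 71 73 64 66
270 195 67 67 74 75 75 75 73 73 67 60 6 7 7 6 6 7 7 6 5 6 34 35 36 35 35 36 36 35 35 36 36 36 35 6 6 6 6 6 7 6 6 5 6 6 62 69 75 76 74 74 74 74 67
273 71 70 70 77 77 77 77 77 73 68 61 6 6 5 6 7 6 6 6 8 7 35 35 36 35 35 35 36 36 35 35 36 34 33 6 7 5 6 6 7 5 6 6 6 6 63 71 76 76 77 77 77 77 71
```

```bash
python3 -m inch '[{"tx":1,"ty":0,"tz":20,"wx":0,"wy":0,"wz":-0.4,"claw":50},{"tx":0,"ty":0,"tz":15,"wx":0,"wy":0,"wz":0,"claw":50},{"tx":0,"ty":0,"tz":5,"wx":0,"wy":0,"wz":0,"claw":50},{"tx":0,"ty":0,"tz":3,"wx":0,"wy":0,"wz":0,"claw":50},{"tx":0,"ty":0,"tz":0,"wx":0,"wy":0,"wz":0,"claw":50}]' 120
python3 -m inch '[{"tx":0,"ty":0,"tz":0,"wx":0,"wy":0,"wz":0,"claw":12},{"tx":0,"ty":0,"tz":0,"wx":0,"wy":0,"wz":0,"claw":12},{"tx":0,"ty":0,"tz":0,"wx":0,"wy":0,"wz":0,"claw":12},{"tx":0,"ty":0,"tz":0,"wx":0,"wy":0,"wz":0,"claw":12}]' 120
```

```text
time: 7.85
position: [456.5, 331.6, -12.8]
ee_rot: [0.945, 0.328, -0.0, -0.0]
contact_force: [0.3, -0.7, 0.5]
width: 0.582
finger_force: 0.0
time: 8.25
position: [456.9, 331.8, -11.8]
ee_rot: [0.945, 0.328, 0.001, -0.0]
contact_force: [-2.6, -1.5, 6.9]
width: 0.23
finger_force: 118.7
```

Gripped (19.6 mm, 119 N). Lift, turn to the dock direction (wz +42), and move behind the wedge.

```bash
python3 -m inch '[{"tx":0,"ty":0,"tz":-15,"wx":0,"wy":0,"wz":0,"claw":12},{"tx":0,"ty":0,"tz":-30,"wx":0,"wy":0,"wz":0,"claw":12},{"tx":0,"ty":0,"tz":-30,"wx":0,"wy":0,"wz":7,"claw":12},{"tx":0,"ty":0,"tz":0,"wx":0,"wy":0,"wz":7,"claw":12},{"tx":0,"ty":0,"tz":0,"wx":0,"wy":0,"wz":7,"claw":12}]' | grep -E "wid|fing|pos|con"
python3 -m inch '[{"tx":20,"ty":25,"tz":0,"wx":0,"wy":0,"wz":7,"claw":12},{"tx":20,"ty":25,"tz":0,"wx":0,"wy":0,"wz":7,"claw":12},{"tx":20,"ty":25,"tz":0,"wx":0,"wy":0,"wz":7,"claw":12},{"tx":15,"ty":25,"tz":0,"wx":0,"wy":0,"wz":0,"claw":12},{"tx":0,"ty":0,"tz":0,"wx":0,"wy":0,"wz":0,"claw":12}]'| grep -E "wid|fing|pos|con"
python3 -c "
from h import *
x,y=tf(D,(-225,-73));print(x,y);go(x,y,-8,-3.7)
shot('wrist','w6');f=load('w6');cv2.imwrite('pics/w6b.png',cv2.resize(f['p'],(800,600)))"
```

```text
position: [456.9, 331.9, 64.4]
contact_force: [0.4, -0.6, -3.6]
width: 0.232
finger_force: 117.7
position: [543.5, 240.2, 63.0]
contact_force: [-0.3, 0.4, -3.5]
width: 0.235
finger_force: 118.1
533.6719292230464 211.2418726137062
at [543.5 240.2  63. ] yaw -3.9 tilt 0.05 shift [-7.9 29.5 71.1] | wz -0.2 F [-0.3  0.4 -3.5] t 9.25
 shift if turned first [-7.9 29.5 71. ]
```

View pics/w6b.png

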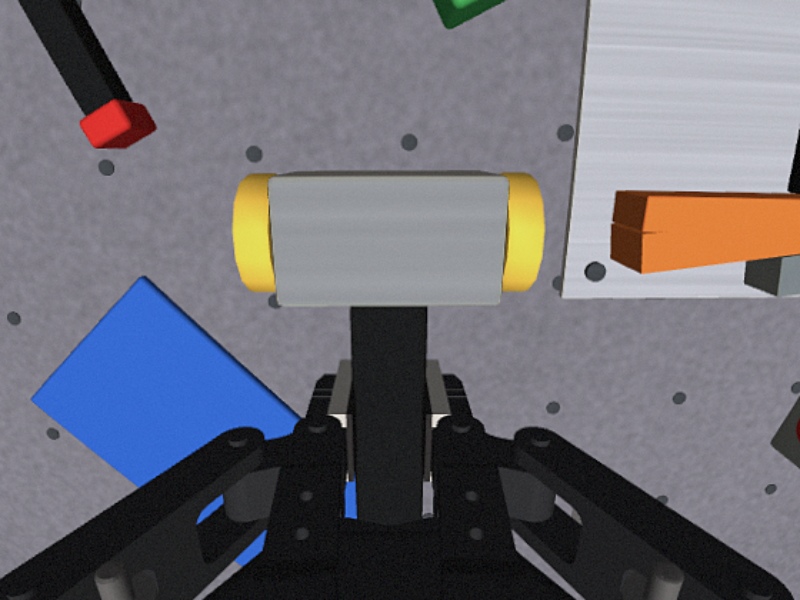

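Mallet held square: head (390,238), wedge tail top edge (646,193)–(641,272). Check with numbers.

```bash
python3 -c "
from h import *
f=load('w6')
w=atz(f,s8([(646,194),(641,272)]),36);print('wedge tail world',w,[inv(D,q) for q in w])
P=dep(f,[(int(x),int(y)) for x,y in s8([(275,180),(505,180),(497,300),(280,300),(390,240)])]);print(P.round(1))
print('plate corner',atz(f,s8([(562,297)]),6),tf(D,(-165,-60)))
"
```

```text
wedge tail world [[596.71392563 127.37219277  36.        ]
 [562.48657399 126.4237432   36.        ]] [array([-145.37338213,   -4.67710315]), array([-142.21813948,  -38.77190627])]
[[615.7 263.  114.7]
 [611.8 207.  114.2]
 [581.6 209.5 115.8]
 [585.2 266.1 115.1]
 [599.1 236.3 115.3]]
plate corner [[542.81334922 150.29384371   6.        ]] [542.77289377 150.52801551]
```

```bash
python3 -m inch '[{"tx":-5,"ty":20,"tz":0,"wx":0,"wy":0,"wz":-0.2,"claw":12},{"tx":-6,"ty":20,"tz":20,"wx":0,"wy":0,"wz":0,"claw":12},{"tx":0,"ty":0,"tz":30,"wx":0,"wy":0,"wz":0,"claw":12},{"tx":0,"ty":0,"tz":20,"wx":0,"wy":0,"wz":0,"claw":12},{"tx":0,"ty":0,"tz":0,"wx":0,"wy":0,"wz":0,"claw":12}]'
python3 -c "
from h import *
x,y=tf(D,(-183,-76));go(x,y,-8,-3.7);print(inv(D,sense()['position']))"
```

```text
time: 9.8
position: [526.6, 203.9, -9.6]
ee_rot: [1.0, -0.03, -0.002, 0.0]
contact_force: [-0.2, -0.5, -2.9]
width: 0.235
finger_force: 118.3
at [526.6 203.9  -9.6] yaw -3.5 tilt 0.23 shift [ 3.5 34.2 -1.6] | wz 0.2 F [-0.2 -0.5 -2.9] t 9.8
 shift if turned first [ 3.6 34.2 -1.6]
[-217.19983769  -79.60030345]
```

```bash
python3 -m inch '[{"tx":3,"ty":15,"tz":-2,"wx":0,"wy":0,"wz":0.2,"claw":12},{"tx":0,"ty":15,"tz":0,"wx":0,"wy":0,"wz":0,"claw":12},{"tx":0,"ty":12,"tz":0,"wx":0,"wy":0,"wz":0,"claw":12},{"tx":0,"ty":10,"tz":0,"wx":0,"wy":0,"wz":0,"claw":12}]'
python3 -c "
from h import *
print(inv(D,sense()['position']))"
python3 -m inch '[{"tx":0,"ty":-20,"tz":0,"wx":0,"wy":0,"wz":0,"claw":12},{"tx":0,"ty":-15,"tz":0,"wx":0,"wy":0,"wz":0,"claw":12},{"tx":0,"ty":0,"tz":0,"wx":0,"wy":0,"wz":0,"claw":12}]'
python3 -c "
from h import *
print(inv(D,sense()['position']));shot('wrist','w7');f=load('w7')
v,u=np.mgrid[0:420,0:560];b,g,r=f['p'].astype(int).transpose(2,0,1);k=(r>150)&(g>60)&(g<160)&(b<90)&(r-g>60)
P=dep(f,np.c_[u[k],v[k]]);L=np.array([inv(D,q) for q in P]);t=abs(P[:,2]-36)<3;print(t.sum(),'tail',np.percentile(L[t],[1,2],axis=0),np.percentile(L[t],[98],axis=0))"
```

```text
time: 10.2
position: [528.4, 150.4, -4.9]
ee_rot: [0.999, -0.033, 0.001, -0.0]
contact_force: [1.3, 2.9, -2.7]
width: 0.236
finger_force: 118.6
[-163.98354479  -74.30671811]
time: 10.5
position: [530.5, 187.9, -5.5]
ee_rot: [0.999, -0.032, 0.0, -0.0]
contact_force: [-0.7, 0.1, -3.5]
width: 0.232
finger_force: 118.6
[-201.49336596  -74.65654788]
6835 tail [[-122.25372846  -37.51752411]
 [-121.77083938  -36.64233281]] [[-82.67162228  -6.12050131]]
```

Tap 1 moved the wedge about 20 mm (tail −143 → −123). Tap 2:

```bash
python3 -m inch '[{"tx":0,"ty":20,"tz":2,"wx":0,"wy":0,"wz":0,"claw":12},{"tx":0,"ty":16,"tz":0,"wx":0,"wy":0,"wz":0,"claw":12},{"tx":0,"ty":12,"tz":0,"wx":0,"wy":0,"wz":0,"claw":12},{"tx":0,"ty":9,"tz":0,"wx":0,"wy":0,"wz":0,"claw":12}]'
python3 -c "
from h import *
print(inv(D,sense()['position']))"
python3 -m inch '[{"tx":0,"ty":-20,"tz":0,"wx":0,"wy":0,"wz":0,"claw":12},{"tx":0,"ty":-15,"tz":0,"wx":0,"wy":0,"wz":0,"claw":12},{"tx":0,"ty":0,"tz":0,"wx":0,"wy":0,"wz":0,"claw":12}]'|grep -E "pos|con"
python3 -c "
from h import *
print(inv(D,sense()['position']))"
```

```text
time: 10.95
position: [527.7, 129.3, -7.2]
ee_rot: [0.999, -0.032, 0.001, -0.001]
contact_force: [8.3, 13.1, -3.9]
width: 0.235
finger_force: 119.1
[-142.88388055  -73.63521785]
position: [529.0, 165.8, -7.7]
contact_force: [-0.6, -0.2, -3.5]
[-179.34911355  -74.71597714]
```

```bash
python3 -m inch '[{"tx":0,"ty":18,"tz":0,"wx":0,"wy":0,"wz":0,"claw":12},{"tx":0,"ty":15,"tz":0,"wx":0,"wy":0,"wz":0,"claw":12},{"tx":0,"ty":10,"tz":0,"wx":0,"wy":0,"wz":0,"claw":12},{"tx":0,"ty":6,"tz":0,"wx":0,"wy":0,"wz":0,"claw":12}]'
python3 -c "
from h import *
print(inv(D,sense()['position']))"
python3 -m inch '[{"tx":0,"ty":-20,"tz":0,"wx":0,"wy":0,"wz":0,"claw":12},{"tx":0,"ty":-10,"tz":0,"wx":0,"wy":0,"wz":0,"claw":12},{"tx":0,"ty":0,"tz":0,"wx":0,"wy":0,"wz":0,"claw":12}]'|grep -E "pos|con"
python3 -c "
from h import *
print(inv(D,sense()['position']))"
```

```text
time: 11.65
position: [526.5, 115.3, -7.4]
ee_rot: [0.999, -0.033, 0.001, -0.001]
contact_force: [6.3, 11.0, -5.4]
width: 0.234
finger_force: 119.3
[-128.83898523  -73.92040907]
position: [527.7, 146.3, -7.8]
contact_force: [-0.6, 0.6, -3.7]
[-159.77123568  -74.76797032]
```

```bash
python3 -m inch '[{"tx":0,"ty":20,"tz":0,"wx":0,"wy":0,"wz":0,"claw":12},{"tx":0,"ty":10,"tz":0,"wx":0,"wy":0,"wz":0,"claw":12},{"tx":0,"ty":4,"tz":0,"wx":0,"wy":0,"wz":0,"claw":12},{"tx":0,"ty":3,"tz":0,"wx":0,"wy":0,"wz":0,"claw":12}]'
python3 -c "
from h import *
print(inv(D,sense()['position']))"
python3 -m inch '[{"tx":0,"ty":2,"tz":0,"wx":0,"wy":0,"wz":0,"claw":12}]'
python3 -c "
from h import *
print(inv(D,sense()['position']))"
```

```text
time: 12.35
position: [525.0, 110.0, -7.8]
ee_rot: [0.999, -0.032, -0.0, -0.002]
contact_force: [-5.2, 33.7, -1.1]
width: 0.232
finger_force: 121.4
[-123.418531    -75.16161341]
time: 12.45
position: [524.6, 109.5, -7.8]
ee_rot: [0.999, -0.032, -0.0, -0.003]
contact_force: [-6.1, 42.4, -0.9]
width: 0.234
finger_force: 122.9
[-122.87506764  -75.48558254]
```

Force climbs with almost no motion, so it is at the hard stop. Draw back and do one confirming tap.

```bash
python3 -m inch '[{"tx":0,"ty":-20,"tz":0,"wx":0,"wy":0,"wz":0,"claw":12},{"tx":0,"ty":-15,"tz":0,"wx":0,"wy":0,"wz":0,"claw":12},{"tx":0,"ty":0,"tz":0,"wx":0,"wy":0,"wz":0,"claw":12}]'|grep -E "pos|con"
python3 -m inch '[{"tx":0,"ty":18,"tz":0,"wx":0,"wy":0,"wz":0,"claw":12},{"tx":0,"ty":12,"tz":0,"wx":0,"wy":0,"wz":0,"claw":12},{"tx":0,"ty":6,"tz":0,"wx":0,"wy":0,"wz":0,"claw":12}]'
python3 -c "
from h import *
print(inv(D,sense()['position']))"
python3 -m inch '[{"tx":0,"ty":-30,"tz":0,"wx":0,"wy":0,"wz":0,"claw":12},{"tx":0,"ty":-30,"tz":0,"wx":0,"wy":0,"wz":0,"claw":12},{"tx":0,"ty":-20,"tz":-30,"wx":0,"wy":0,"wz":0,"claw":12},{"tx":0,"ty":-20,"tz":-40,"wx":0,"wy":0,"wz":0,"claw":12},{"tx":0,"ty":0,"tz":0,"wx":0,"wy":0,"wz":0,"claw":12}]'|grep -E "pos|con|fing"
python3 -c "
from h import *
shot('scene','s8');shot('wrist','w8');f=load('s8');g=load('w8')
a=cv2.resize(f['p'][225:325,160:300],(420,300),interpolation=cv2.INTER_CUBIC);b=cv2.resize(g['p'],(373,300))
cv2.imwrite('pics/m8.png',np.hstack([a,b]));go(456.9,331.8,63,38.3)"
```

```text
position: [527.5, 143.0, -7.8]
contact_force: [-0.1, 0.0, -3.8]
time: 13.05
position: [523.9, 108.2, -7.9]
ee_rot: [0.999, -0.032, -0.001, -0.003]
contact_force: [-14.1, 65.5, 3.8]
width: 0.232
finger_force: 130.6
[-121.51661337  -76.05848429]
position: [534.1, 207.5, 67.3]
contact_force: [0.7, -1.0, -3.0]
finger_force: 121.2
at [531.9 205.3  62.6] yaw -3.7 tilt 0.07 shift [ -83.  -121.4   -0.5] | wz -42.0 F [-0.5 -0.7 -4.8] t 13.65
 shift if turned first [  19.5 -145.8   -0.4]
```

View pics/m8.png

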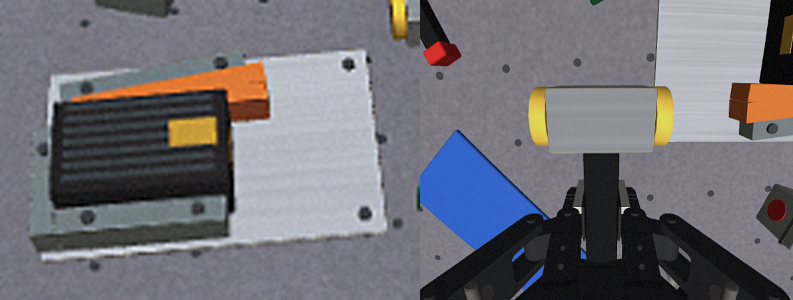

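Module flush to stop and rail, wedge tail at left-crop (267,95), well in. Mallet still square. Carry it back over the mat.

```bash
python3 -m inch '[{"tx":-20,"ty":-30,"tz":0,"wx":0,"wy":0,"wz":0,"claw":12},{"tx":-21,"ty":-31,"tz":0,"wx":0,"wy":0,"wz":0,"claw":12},{"tx":-21,"ty":-30,"tz":0,"wx":0,"wy":0,"wz":0,"claw":12},{"tx":-21,"ty":-30,"tz":0,"wx":0,"wy":0,"wz":0,"claw":12},{"tx":0,"ty":0,"tz":0,"wx":0,"wy":0,"wz":-7,"claw":12}]'|grep pos
python3 -m inch '[{"tx":0,"ty":0,"tz":0,"wx":0,"wy":0,"wz":-7,"claw":12},{"tx":0,"ty":0,"tz":0,"wx":0,"wy":0,"wz":-7,"claw":12},{"tx":0,"ty":0,"tz":0,"wx":0,"wy":0,"wz":-7,"claw":12},{"tx":0,"ty":0,"tz":0,"wx":0,"wy":0,"wz":-7,"claw":12},{"tx":0,"ty":0,"tz":0,"wx":0,"wy":0,"wz":-7,"claw":12}]'|grep pos
python3 -m inch '[{"tx":0,"ty":0,"tz":0,"wx":0,"wy":0,"wz":0,"claw":12}]'|grep -E "pos|fing"
python3 -c "
from h import *
go(456.9,331.8,-12,38.3)"
```

```text
position: [454.1, 333.2, 60.6]
position: [456.2, 330.2, 60.4]
position: [456.3, 330.3, 60.7]
finger_force: 120.8
at [456.3 330.3  60.7] yaw 38.4 tilt 0.14 shift [ 1.6 -0.8 72.7] | wz 0.1 F [ 0.  -0.4 -2.8] t 14.75
 shift if turned first [ 1.4 -0.8 72.7]
```

```bash
python3 -m inch '[{"tx":1,"ty":-5,"tz":30,"wx":0,"wy":0,"wz":0,"claw":12},{"tx":0,"ty":0,"tz":25,"wx":0,"wy":0,"wz":0,"claw":12},{"tx":0,"ty":0,"tz":10,"wx":0,"wy":0,"wz":0,"claw":12},{"tx":0,"ty":0,"tz":4,"wx":0,"wy":0,"wz":0,"claw":12},{"tx":0,"ty":0,"tz":1,"wx":0,"wy":0,"wz":0,"claw":12}]'|grep -E "pos|con"
python3 -m inch '[{"tx":0,"ty":0,"tz":1,"wx":0,"wy":0,"wz":0,"claw":12},{"tx":0,"ty":0,"tz":1,"wx":0,"wy":0,"wz":0,"claw":12},{"tx":0,"ty":0,"tz":0,"wx":0,"wy":0,"wz":0,"claw":12}]'|grep -E "pos|con"
```

```text
position: [454.5, 336.0, -7.7]
contact_force: [-0.3, 0.0, -2.7]
position: [454.5, 336.3, -9.3]
contact_force: [0.3, -0.1, -3.2]
```

```bash
python3 -m inch '[{"tx":0,"ty":0,"tz":1,"wx":0,"wy":0,"wz":0,"claw":12},{"tx":0,"ty":0,"tz":1,"wx":0,"wy":0,"wz":0,"claw":12},{"tx":0,"ty":0,"tz":0.5,"wx":0,"wy":0,"wz":0,"claw":12},{"tx":0,"ty":0,"tz":0,"wx":0,"wy":0,"wz":0,"claw":12}]'|grep -E "pos|con"
python3 -m inch '[{"tx":0,"ty":0,"tz":0.5,"wx":0,"wy":0,"wz":0,"claw":12},{"tx":0,"ty":0,"tz":0,"wx":0,"wy":0,"wz":0,"claw":12}]'|grep -E "pos|con"
```

```text
position: [454.4, 336.3, -11.8]
contact_force: [-3.6, -2.1, 4.8]
position: [454.4, 336.3, -11.8]
contact_force: [-6.7, -4.2, 12.6]
```

Seated on the mat. Release (opening modestly) and rise.

```bash
python3 -m inch '[{"tx":0,"ty":0,"tz":-0.5,"wx":0,"wy":0,"wz":0,"claw":50},{"tx":0,"ty":0,"tz":0,"wx":0,"wy":0,"wz":0,"claw":50},{"tx":0,"ty":0,"tz":0,"wx":0,"wy":0,"wz":0,"claw":50},{"tx":0,"ty":0,"tz":0,"wx":0,"wy":0,"wz":0,"claw":50}]'|grep -E "pos|con|wid"
python3 -m inch '[{"tx":0,"ty":0,"tz":-15,"wx":0,"wy":0,"wz":0,"claw":50},{"tx":0,"ty":0,"tz":-40,"wx":0,"wy":0,"wz":0,"claw":50},{"tx":0,"ty":0,"tz":-50,"wx":0,"wy":0,"wz":0,"claw":50},{"tx":0,"ty":0,"tz":-50,"wx":0,"wy":0,"wz":0,"claw":50},{"tx":0,"ty":0,"tz":0,"wx":0,"wy":0,"wz":0,"claw":50}]'|grep -E "pos|con"
python3 - <<'E'
from h import *
shot('scene','s9');shot('wrist','w9');a=load('scene0');b=load('s9');f=load('w9')
M=(452,340,38.5)
v,u=np.mgrid[0:420,0:560];P=dep(f,np.c_[u.ravel(),v.ravel()]);L=np.array([inv(M,q) for q in P]);k=(abs(L[:,0])<130)&(abs(L[:,1])<70)&(P[:,2]>15)&(P[:,2]<60)
print('mallet in mat',np.percentile(L[k],[.5,99.5],axis=0),np.percentile(P[k][:,2],[50,99]))
for n,(x,y) in dict(jar=(257,188),case=(204,213),green=(316,297),lens=(420,222)).items():
    s=np.s_[y-22:y+22,x-20:x+20];print(n,np.abs(a['p'][s].astype(int)-b['p'][s]).mean().round(1))
B,G,R=b['p'].astype(int).transpose(2,0,1)
k=(R>150)&(G>60)&(G<160)&(B<90)&(R-G>60);k[:,:150]=0;k[:,300:]=0
vv,uu=np.nonzero(k);Q=dep(b,np.c_[uu,vv]);t=abs(Q[:,2]-36)<4;LL=np.array([inv(D,q) for q in Q[t]]);print('wedge',np.percentile(LL,[2,98],axis=0))
m=atz(b,[(160+231/3,225+95/3),(160+233/3,225+185/3)],58);print([inv(D,q) for q in m])
E
```

```text
position: [454.4, 336.2, -12.3]
contact_force: [0.9, 0.0, -0.7]
width: 0.587
position: [456.6, 337.5, 151.1]
contact_force: [0.3, -0.1, -0.8]
mallet in mat [[-83.26965357 -42.49448385]
 [ 70.85972482  34.81880491]] [38.97078541 41.73184474]
jar 3.4
case 3.3
green 3.2
lens 3.4
wedge [[-81.50446308 -29.62968085]
 [ 49.07311862   0.2282558 ]]
[array([-59.2122597 ,  11.69931503]), array([-58.08884239,  88.23908733])]
```

```bash
python3 -c "
from workcell import hand_in; print(hand_in())"
```

```text
the job is handed in; nothing more can be done
None
```

Job handed in: the module is against the stop, the wedge was driven tight in five mallet taps (hard stop at 65 N, no further advance), the mallet is back on its mat, and the lens post, jar, green box and grey case are unmoved.

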